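Run a loaded carrier round the bend to the track's end stop

ROBOT

A 7-joint arm with a two-finger parallel gripper is mounted at the origin on a cart in front of the work surface, level with it; the furniture and walls round the work are solid. World frame = base frame: x ahead of the robot, y to its left, z up, the work surface at z = 0. Lengths are in m, angles in rad, forces in N, time in s.
With the tool pointing down it reaches from about 0.4 to 0.85 m from the base axis. Payload 10.4 kg.
Tool frame: the origin (TCP) lies midway between the tips of the shut fingers; the grasp point (between the pads) lies 19 mm behind it; z points along the fingers, y is the direction in which the jaws open and shut (so a half turn about z gives the same grasp; the last joint's range is limited). The gripper opens to 85 mm and grips with 20 to 120 N. Pads are 22 mm wide; open, the fingers measure 114 mm over their backs; the gripper's body (76 mm by 85 mm) begins 54 mm behind the grasp point. The pads swing forward as they close: fully open they stand 13 mm farther back than shut.
Start: joints at [-1.151, 0.332, -0.065, 1.46, 0.022, 1.35, -0.088], TCP at [0.268, 0.565, 0.231] pointing down, gripper open.
Joint ranges: [-2.6, 2.6], [-0.5, 2.12], [-1.47, 1.34], [0.16, 2.42], [-1.27, 4.41], [0.06, 2.06], [-2.6, 2.6]. Speed limits (rad/s): [2.22, 2.22, 2.79, 2.79, 3.14, 3.14, 3.14].

INTERFACE

Orientations are given as a unit quaternion [x, y, z, w].
In Python, from workcell import get_obs, camera, calibration, hand_in gives the robot as it stands.
- The arm moves only by the shell command python3 -m handwheel 'ROWS' [FORCE]. ROWS is JSON, a list of rows, each an object with "jaw": the finger opening in mm, from 0 to 85.4; "delta_pos": the shift along the tool's x, y, z scaled (see below), a list of three; "turn": the turn about the tool's z scaled (see below). In form: [{"jaw": jaw, "delta_pos": [tx, ty, tz], "turn": turn}, ...]. A call has 1 to 10 rows; each row is the pose to reach, as a shift and turn from the pose commanded when the call began, along the tool's axes at that moment, turning the shorter way round; what a row does not reach only later rows make up. The controller multiplies each number of a shift by 1 m and each number of a turn by pi rad. A row lasts 1/12 s, in which the tool goes at most 41.7 mm and 7.16 degrees, less where a joint would pass 70% of its speed; a pose out of reach is approached as far as the arm can. A call with a number of a shift or a turn outside -1 to 1 is refused whole. A call with a gripper value outside its range is refused whole. The fingers move at their own pace and stop on an object; FORCE is the grip in N (left out, the last holds). Time passes only in rows, so rows that repeat a pose let the fingers close. It gives the time, the measured TCP pose, the force and the opening at its end, in the units of the state.
- get_obs(): the state, without advancing time (a new reading comes with each control period).
- camera(name): name is "scene" or "top"; returns the picture (384x512x3 uint8, red, green, blue); there is no depth.
- calibration(name): a dict with "mtx" (3x3 intrinsics, pixels), "rvec" (rotation vector, rad) and "tvec" (3), from world to camera coordinates, as OpenCV has them. Camera axes: x right, y down, z forward; pixel columns grow to the right and rows downward; lengths in m; the calibration is good to about 2 mm. A picture is of the moment at which its call begins. calibration takes no time and is no camera call.
- hand_in(): hands the job in, once; it reports no verdict.
The state is a dict: "clock": time; "joint_pos": joint angles; "joint_velocities": joint speeds; "tau": joint torques, N m; "position": TCP position; "ee_rot": TCP orientation; "ft_force": force on the tool from outside, world axes, zero at the start; "torque": the same for the moment, N m; "grip_width": opening from 0.0 (shut) to 1.0 (fully open).
Only numpy, scipy, OpenCV 4.12 (cv2) and the standard library are available. Lean on these libraries where they do the work, as an engineer would, in place of code of your own. Each camera call takes 0.05 s, during which the arm holds its last target.

TASK

Draw the sensor carrier out of its parking bay and set it down in the open mouth of the bent track, sensor end towards the bend, and let go of it. Then take it again by its upright pin and push it along the track, round the bend, until its front rests against the rubber bumper at the far end; do not lift it out of the track on the way or force it, let go at the end, and leave the other things on the bench where they lie.

Things in the scene. Friction and masses are not known exactly. Their poses are not given: they have to be found in the camera images.
- track: Fixed guide track: dark base plate 6 mm thick, two aluminium rails 8 mm thick, tops 34 mm above the bench, clear lane 52 mm wide. Origin: centre of curvature of the bend, at bench height, z up. The bend is a quarter circle about it, rail faces at radius 55 and 107 mm, from (0, 81) to (81, 0) mm, turning right (clockwise from above).
- track_mouth (a point): Centre of the open mouth, at x = -32, y = 81 mm in the track's frame, on the plate's top (z = 6). Leg 1 runs along the track's +x: a flat apron without rails, 68 mm wide, from x = -130 to -32; rails flared by 0.35 rad from x = -32 to -10; straight to the bend at x = 0.
- track_stop (a point): Centre of the black rubber bumper's face at the far end, at x = 81, y = -85, z = 20 mm in the track's frame; axes as the track's. Leg 2 runs from the bend (81, 0) along the track's -y to it.
- carrier_center (a point): Loose sensor carrier, 0.15 to 0.4 kg: grey slab 100 mm long (x), 40 wide (y), 28 high, ends rounded to 20 mm radius, flanks flat for x = -30 to +30. A sensor cell fixed at x = +32 stands 15 mm above it, a steel pin at its rear. This point: slab centre, 14 mm above its underside; +x to the sensor (front) end. Play in the lane 6 mm each side, about 3 in the bend. Starts parked in the bay.
- carrier_front (a point): Foremost point of the carrier, 50 mm ahead of its centre, 14 mm above its underside; axes as the carrier's.
- carrier_pin (a point): Middle of the carrier's upright round steel pin, 14 mm diameter, from 28 to 54 mm above the carrier's underside, 34 mm behind its centre.
- bay: Fixed parking bay: low aluminium bridge over the parked carrier's rear and pin. Origin on the bench below the parked slab's centre; +x = the carrier's front = the way out. Legs and roof span x = -54 to -14 mm; legs at y = 28 to 33 mm either side, feet out to 45; roof 57 to 62 mm above the bench; low back stop. The carrier must be drawn 40 mm along +x before it can be lifted.
- ring_gauge: bystander: steel ring 40 mm across, 14 mm high, lying near the inside of the bend
- timer: bystander: white bench timer 62x62x18 mm, behind the track
- tape_roll: bystander: amber tape roll 66 mm across, 19 mm high, behind the track
- marker_pen: bystander: blue marker 135 mm long, lying right of the track
- plug_gauge: bystander: steel plug gauge 96 mm long, lying at the right
- esd_brush: bystander: black brush 126 mm long, lying at the front left
- carrier: The same carrier; origin at the centre of its underside (needed for the rules only: speed and finger contact).

How it is judged:
On the way, in this order (a step that is already met when the one before it is completed fails the run):
1. the carrier stands on the track's apron or in its mouth, sensor end towards the bend, and has been let go (z of carrier_center in the frame of track between 0.015 and 0.025 m and x of carrier_center in the frame of track between -0.115 and 0 m and y of carrier_center in the frame of track between 0.061 and 0.101 m and x of carrier_front in the frame of track above -0.07 m and angle between the x axis of carrier_center and the x axis of track, either way round below 0.5 rad and contact force between the fingers and carrier below 0.1 N), for 0.2 s.
2. the carrier is in the bend, down on the base plate (z of carrier_center in the frame of track below 0.025 m and x of carrier_center in the frame of track above 0.035 m and y of carrier_center in the frame of track above 0.035 m), for 0.05 s.
At the end, for the whole second after the job is handed in: The carrier lies flat in leg 2 of the track, its front end within 6 mm of the bumper's face and within 15 mm of the lane's centre line, its length along the lane within 0.25 rad, released and at rest (y of carrier_front in the frame of track between -0.092 and -0.079 m and x of carrier_front in the frame of track between 0.066 and 0.096 m and angle between the x axis of carrier_center and the y axis of track, either way round below 0.25 rad and z of carrier_center in the frame of track below 0.025 m and angle between carrier_center's own z axis and vertical below 0.08 rad and linear speed of carrier below 0.01 m/s and contact force between the fingers and carrier below 0.1 N); the robot touches nothing.
It fails at once if the carrier was lifted off the base plate (by more than 8 mm) in the bend or in leg 2 (z of carrier_center in the frame of track between 0.028 and 0.047 m and x of carrier_center in the frame of track between 0 and 0.107 m and y of carrier_center in the frame of track between -0.085 and 0.107 m and (x of carrier_center in the frame of track above 0.055 m or y of carrier_center in the frame of track above 0.055 m)).
It fails at once if the carrier was tipped by more than 30 degrees (angle between carrier_center's own z axis and vertical above 0.52 rad).
It fails at once if the carrier was forced: more than 60 N between carrier and track, once in the bend or in leg 2 (contact force between carrier and track above 60 N and x of carrier_center in the frame of track above 0 m).
It fails at once if a bystander was moved by more than 30 mm (distance of any of ring_gauge, timer, tape_roll, marker_pen, esd_brush, plug_gauge from where it was at the start of the episode above 0.03 m).
It also fails if it takes over 62 s, if anything falls off the work surface, if the arm or the gripper's body presses on something with over 40 N, if the wrist force passes 120 N, or if a joint passes its speed limit or range.

## Working session

There is one attempt and no reset: what is moved stays moved. The work goes in short steps, Python scripts to look and compute and a shell command to move; the robot and the scene stay as the last step left them, time stands still between calls to the robot, and variables do not carry over. Pictures are saved under pics/ and viewed, and the job is handed in when it is done.

```bash
ls; mkdir -p pics
cat > h.py <<'E'
import numpy as np,cv2
from workcell import get_obs,camera,calibration
def snap(n,f):
    im=camera(n); cv2.imwrite('pics/'+f,cv2.cvtColor(im,cv2.COLOR_RGB2BGR)); return im
def cal(n):
    c=calibration(n); return np.array(c['mtx'],float),np.array(c['rvec'],float).reshape(3,1),np.array(c['tvec'],float).reshape(3,1)
def proj(n,P):
    K,r,t=cal(n); return cv2.projectPoints(np.array(P,float).reshape(-1,1,3),r,t,K,None)[0].reshape(-1,2)
def back(n,uv,z):
    K,r,t=cal(n); R=cv2.Rodrigues(r)[0]; C=(-R.T@t).ravel(); o=[]
    for u,v in np.array(uv,float).reshape(-1,2):
        d=R.T@np.linalg.inv(K)@np.array([u,v,1]); s=(z-C[2])/d[2]; o.append(C+s*d)
    return np.array(o)
E
python3 - <<'E'
from h import *
for n in('scene','top'):
    im=snap(n,n+'0.png'); print(n,im.shape); K,r,t=cal(n); R=cv2.Rodrigues(r)[0]; print(K.round(1).tolist(),(-R.T@t).ravel().round(3))
o=get_obs(); print(o)
E
```

```text
pics
scene (384, 512, 3)
[[429.2, 0.0, 263.5], [0.0, 429.2, 199.0], [0.0, 0.0, 1.0]] [0.428 0.711 1.003]
top (384, 512, 3)
[[383.3, 0.0, 262.7], [0.0, 383.3, 192.9], [0.0, 0.0, 1.0]] [0.412 0.025 1.049]
{'clock': 0.1, 'joint_pos': array([-1.15057633,  0.33282302, -0.06466508,  1.46083662,  0.02160077,
        1.34989471, -0.08849027]), 'joint_velocities': array([ 0.0012856 , -0.00324159, -0.00157755, -0.00252199,  0.00103357,
        0.0015966 ,  0.00010334]), 'tau': array([ 1.38136678e-03, -6.26746345e+01,  4.90168040e-02, -3.92432928e+01,
        1.63035560e-02,  6.92811271e-03,  6.59967100e-05]), 'position': array([0.2676878 , 0.56441313, 0.23059633]), 'ee_rot': array([ 2.19607491e-01,  9.75588104e-01, -6.24411855e-04, -1.05658375e-04]), 'ft_force': array([ 0.19396508, -1.20041538, -0.83576738]), 'torque': array([ 0.02254396, -0.06674041,  0.00225358]), 'grip_width': 1.0007190973338511}
```

View pics/scene0.png

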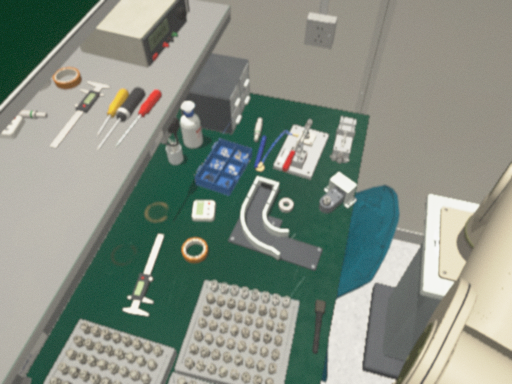

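View pics/top0.png

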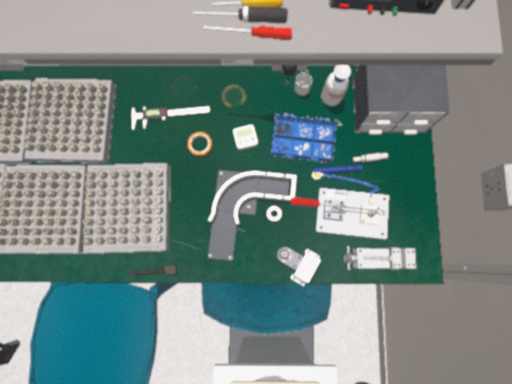

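Run:
```python
from h import *
a=cv2.imread('pics/top0.png')[150:300,190:350]; cv2.imwrite('pics/topz.png',cv2.resize(a,None,fx=5,fy=5,interpolation=cv2.INTER_CUBIC)[:600,:800] if 0 else cv2.resize(a,(640,600),interpolation=cv2.INTER_CUBIC))
a=cv2.imread('pics/scene0.png')[165:275,220:365]; cv2.imwrite('pics/scz.png',cv2.resize(a,(725,550),interpolation=cv2.INTER_CUBIC))
```

```text
(no output)
```

View pics/topz.png

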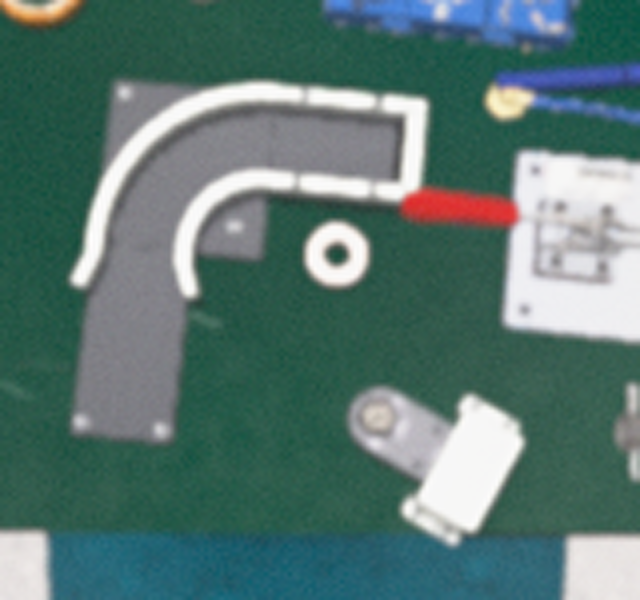

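View pics/scz.png

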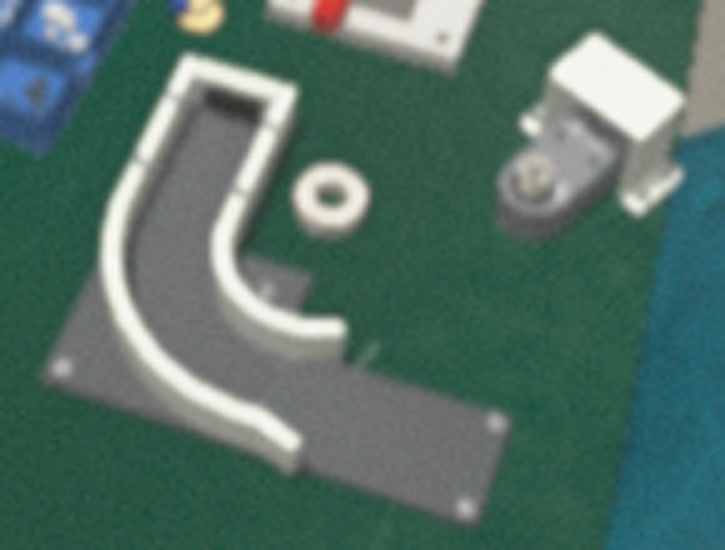

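```bash
cat > fit.py <<'E'
from h import *
from scipy.optimize import least_squares
def T(p,P):
    P=np.array(P,float).reshape(-1,3)/1000; c,s=np.cos(p[2]),np.sin(p[2])
    return np.c_[p[0]+c*P[:,0]-s*P[:,1],p[1]+s*P[:,0]+c*P[:,1],P[:,2]]
tz=lambda u,v:((u+.5)/4-.5+190,(v+.5)/4-.5+150)
sz=lambda u,v:((u+.5)/5-.5+220,(v+.5)/5-.5+165)
def fit(obs,p0,n=0):
    def res(q):
        r=[]
        for k,(cam,uv,P) in enumerate(obs):
            P=[ (q[3+P[i][1]] if isinstance(P[i],tuple) else P[i]) for i in range(3)]
            r+=list(proj(cam,T(q,P))[0]-np.array(uv))
        return np.array(r)
    s=least_squares(res,p0,loss='soft_l1'); return s.x,res(s.x).reshape(-1,2)
E
python3 - <<'E'
from fit import *
f=lambda i:('f',i)
tr=[('top',tz(70,434),(-130,115,6)),('top',tz(173,441),(-130,47,6)),('scene',sz(474,525),(-130,115,6)),('scene',sz(513,421),(-130,47,6)),
('top',tz(310,87),(115,f(0),34)),('top',tz(428,100),(115,f(1),34)),('scene',sz(185,55),(115,f(1),34)),('scene',sz(300,90),(47,f(1),34)),('scene',sz(135,160),(115,f(2),34))]
q,r=fit(tr,[0.4,0.05,-0.05,0,-90,-30]); print(q.round(4)); print(r.round(1).tolist())
by=[('scene',sz(595,32),(-54,-33,62)),('scene',sz(687,100),(-54,33,62)),('scene',sz(639,139),(-14,33,62)),('scene',sz(549,72),(-14,-33,62))]
# guess orientation
for y in (.5,1.,2.,-2):
  b,r2=fit(by,[.27,-.09,y]); print(b.round(4),r2.round(1).tolist())
E
```

```text
[ 5.425000e-01  5.290000e-02 -9.900000e-02 -2.157090e+01 -1.013893e+02
 -1.927570e+01]
[[0.0, -0.3], [-0.6, 0.6], [0.1, -0.0], [-0.3, -0.6], [-0.1, 0.7], [-0.3, 0.4], [0.3, -0.1], [-0.9, -0.5], [-0.4, -0.2]]
[ 0.4184 -0.0527  1.0311] [[0.1, 0.4], [-0.3, -0.1], [0.1, -0.1], [0.1, -0.2]]
[ 0.4184 -0.0527  1.0311] [[0.1, 0.4], [-0.3, -0.1], [0.1, -0.1], [0.1, -0.2]]
[ 0.4184 -0.0527  1.0311] [[0.1, 0.4], [-0.3, -0.1], [0.1, -0.1], [0.1, -0.2]]
[ 0.4184 -0.0527 -5.2521] [[0.1, 0.4], [-0.3, -0.1], [0.1, -0.1], [0.1, -0.2]]
```

```bash
cat > ov.py <<'E'
from fit import *
TR=[.5425,.0529,-.099]; BY=[.4184,-.0527,1.0311]
def shapes(tr=TR,by=BY,ca=None):
    a=np.linspace(np.pi/2,0,20); L=[]
    for r in(55,107): L.append(T(tr,[[-32,81+(r-81)/26*34,34],[-10,r,34]]+[[r*np.cos(t),r*np.sin(t),34] for t in a]+[[r,-85,34]]))
    L.append(T(tr,[[-32,115,6],[-130,115,6],[-130,47,6],[-32,47,6]])); L.append(T(tr,[[55,-85,34],[107,-85,34]]))
    if by is not None:L.append(T(by,[[-54,-33,62],[-54,33,62],[-14,33,62],[-14,-33,62],[-54,-33,62]]))
    ca=by if ca is None else ca
    t=np.linspace(-np.pi/2,np.pi/2,15); z0=0 if len(ca)<4 else ca[3]
    o=[[30+20*np.cos(x),20*np.sin(x)] for x in t]+[[-30-20*np.cos(x),-20*np.sin(x)] for x in t]; o.append(o[0])
    L.append(T(ca,[[x,y,28+z0] for x,y in o])); 
    t=np.linspace(0,2*np.pi,15)
    L.append(T(ca,[[32+8*np.cos(x),8*np.sin(x),43+z0] for x in t])); L.append(T(ca,[[-34+7*np.cos(x),7*np.sin(x),54+z0] for x in t]))
    return L
def overlay(n,src,out,box,f,**k):
    im=cv2.imread(src); x0,y0,x1,y1=box; im=cv2.resize(im[y0:y1,x0:x1],None,fx=f,fy=f,interpolation=cv2.INTER_CUBIC)
    for l in shapes(**k):
        p=((proj(n,l)+.5-[x0,y0])*f-.5).round().astype(int); cv2.polylines(im,[p.reshape(-1,1,2)],False,(0,0,255),1)
    cv2.imwrite(out,im)
E
python3 - <<'E'
from ov import *
overlay('top','pics/top0.png','pics/o1.png',(190,150,350,300),4)
overlay('scene','pics/scene0.png','pics/o2.png',(220,165,365,275),5)
E
```

```text
(no output)
```

View pics/o1.png

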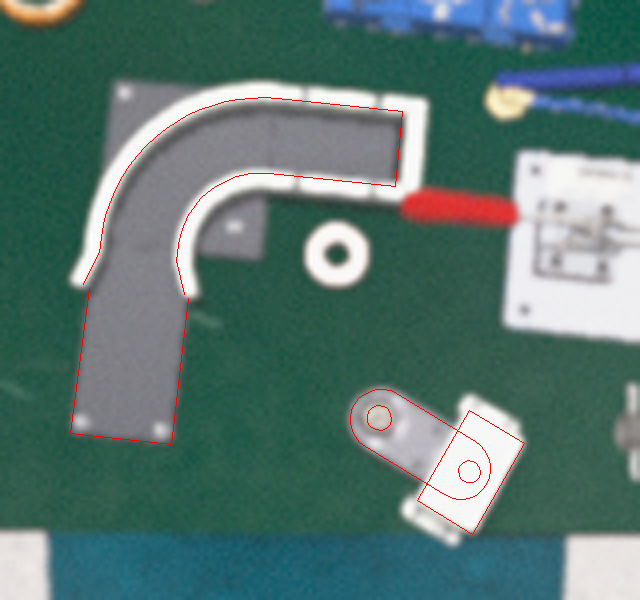

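View pics/o2.png

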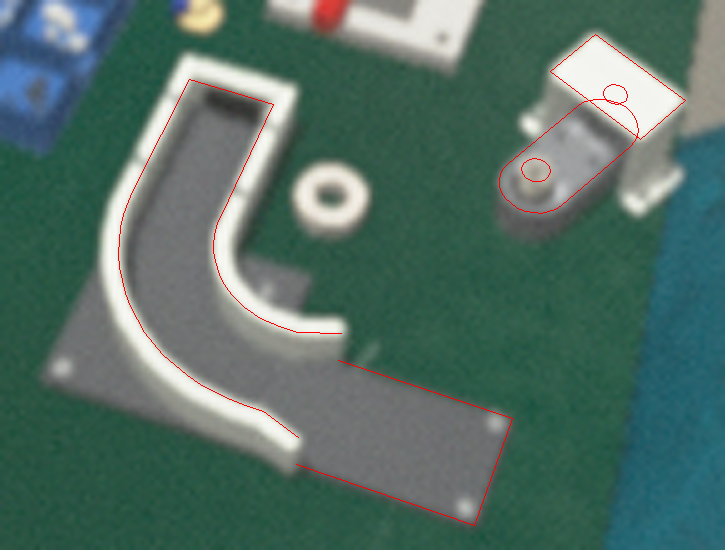

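```bash
cat > go.py <<'E'
import sys
from ov import *
from scipy.spatial.transform import Rotation as Ro
def st(): 
    o=get_obs(); R=Ro.from_quat(o['ee_rot']).as_matrix(); return o,np.array(o['position']),R
def rel(x,y,z,yawdeg):
    o,p,R=st(); d=R.T@(np.array([x,y,z])-p); cur=np.degrees(np.arctan2(R[1,1],R[0,1])); t=-((yawdeg-cur+180)%360-180)/180
    print('delta',d.round(4).tolist(),'turn',round(t,4),'| yaw',round(cur,2)); return d,t
def show():
    o,p,R=st(); print(o['clock'],'p',p.round(4),'yaw',np.degrees(np.arctan2(R[1,1],R[0,1])).round(2),'tilt',R[:,2].round(3),'F',np.round(o['ft_force'],1),'g',round(o['grip_width']*85.4,1),'j',np.round(o['joint_pos'],2))
E
python3 - <<'E'
from go import *
show(); rel(.4266,-.0390,.10,-30.9)
E
```

```text
0.1 p [0.2677 0.5644 0.2306] yaw 64.63 tilt [-0.    -0.001 -1.   ] F [ 0.2 -1.2 -0.8] g 85.5 j [-1.15  0.33 -0.06  1.46  0.02  1.35 -0.09]
delta [-0.4021, -0.477, 0.1312] turn 0.5307 | yaw 64.63
```

```bash
python3 -m handwheel '[{"jaw":85,"delta_pos":[-0.402,-0.477,0.08],"turn":0.531},{"jaw":85,"delta_pos":[-0.402,-0.477,0.08],"turn":0.531},{"jaw":85,"delta_pos":[-0.402,-0.477,0.08],"turn":0.531},{"jaw":85,"delta_pos":[-0.402,-0.477,0.08],"turn":0.531},{"jaw":85,"delta_pos":[-0.402,-0.477,0.08],"turn":0.531},{"jaw":85,"delta_pos":[-0.402,-0.477,0.08],"turn":0.531},{"jaw":85,"delta_pos":[-0.402,-0.477,0.08],"turn":0.531},{"jaw":85,"delta_pos":[-0.402,-0.477,0.08],"turn":0.531},{"jaw":85,"delta_pos":[-0.402,-0.477,0.08],"turn":0.531},{"jaw":85,"delta_pos":[-0.402,-0.477,0.08],"turn":0.531}]' 40
python3 - <<'E'
from go import *
show(); rel(.4266,-.0390,.13,-30.9)
E
```

```text
clock: 0.93
position: [0.3728, 0.163, 0.1779]
ee_rot: [0.751, 0.66, 0.0, -0.0]
ft_force: [0.8, -0.8, 0.1]
grip_width: 0.995
0.9333 p [0.3728 0.163  0.1779] yaw -7.34 tilt [-0.  0. -1.] F [ 0.8 -0.8  0.1] g 85.0 j [-0.8  -0.13  0.26  2.08  0.04  1.19 -0.69]
delta [-0.1935, 0.0791, 0.0478] turn 0.1309 | yaw -7.34
```

```bash
python3 -m handwheel '[{"jaw":85,"delta_pos":[-0.193,0.079,0.048],"turn":0.131},{"jaw":85,"delta_pos":[-0.193,0.079,0.048],"turn":0.131},{"jaw":85,"delta_pos":[-0.193,0.079,0.048],"turn":0.131},{"jaw":85,"delta_pos":[-0.193,0.079,0.048],"turn":0.131},{"jaw":85,"delta_pos":[-0.193,0.079,0.048],"turn":0.131},{"jaw":85,"delta_pos":[-0.193,0.079,0.048],"turn":0.131},{"jaw":85,"delta_pos":[-0.193,0.079,0.048],"turn":0.131},{"jaw":85,"delta_pos":[-0.193,0.079,0.048],"turn":0.131}]'
python3 - <<'E'
from go import *
show(); rel(.4266,-.0390,.0,-30.9)
E
```

```text
clock: 1.6
position: [0.4277, -0.0357, 0.1301]
ee_rot: [0.869, 0.495, -0.0, -0.0]
ft_force: [-0.3, 1.6, 0.5]
grip_width: 0.994
1.6 p [ 0.4277 -0.0357  0.1301] yaw -30.61 tilt [-0.001  0.    -1.   ] F [-0.3  1.6  0.5] g 84.9 j [-0.56 -0.04  0.54  2.1   0.02  1.08 -0.57]
delta [-0.0033, 0.0008, 0.1301] turn 0.0016 | yaw -30.61
```

```bash
python3 -m handwheel '[{"jaw":85,"delta_pos":[-0.003,0.001,0.03],"turn":0.002},{"jaw":85,"delta_pos":[-0.003,0.001,0.06],"turn":0.002},{"jaw":85,"delta_pos":[-0.003,0.001,0.08],"turn":0.002},{"jaw":85,"delta_pos":[-0.003,0.001,0.08],"turn":0.002},{"jaw":85,"delta_pos":[-0.003,0.001,0.08],"turn":0.002},{"jaw":85,"delta_pos":[-0.003,0.001,0.08],"turn":0.002}]'
python3 - <<'E'
from go import *
show(); rel(.4266,-.0390,.0,-30.9)
ov=overlay
snap('top','t1.png'); overlay('top','pics/t1.png','pics/o3.png',(190,150,350,300),4)
snap('scene','s1.png'); overlay('scene','pics/s1.png','pics/o4.png',(220,165,365,275),5)
E
```

```text
clock: 2.1
position: [0.4281, -0.0382, 0.0515]
ee_rot: [0.87, 0.494, 0.001, 0.0]
ft_force: [0.3, 0.6, 0.2]
grip_width: 0.994
2.1 p [ 0.4281 -0.0382  0.0515] yaw -30.84 tilt [ 0.001  0.001 -1.   ] F [0.3 0.6 0.2] g 84.9 j [-0.55  0.1   0.56  2.17 -0.07  0.88 -0.49]
delta [-0.0015, -0.0009, 0.0515] turn 0.0003 | yaw -30.84
```

View pics/o4.png

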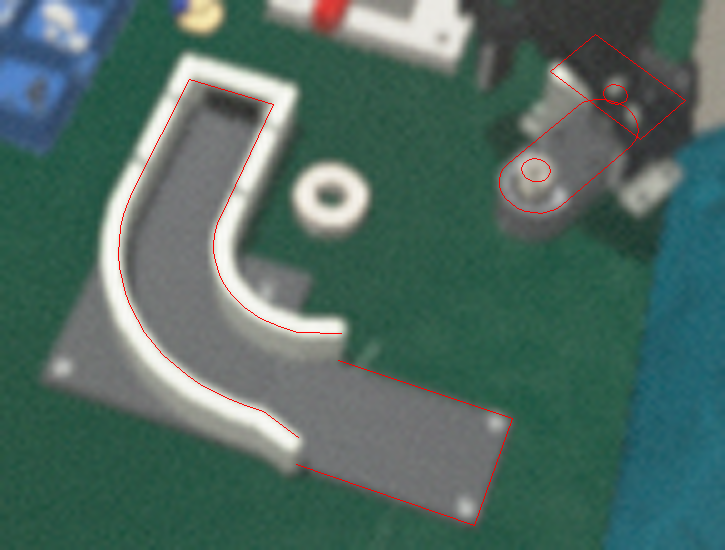

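View pics/o3.png

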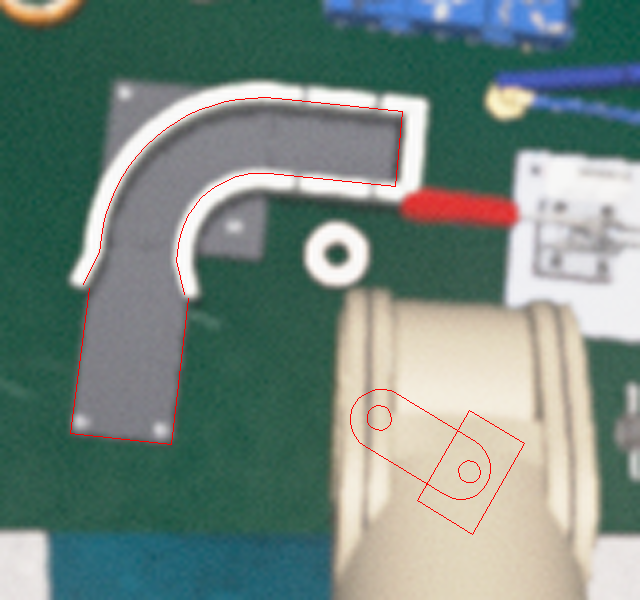

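Run:
```python
from go import *
im=cv2.imread('pics/s1.png')[150:260,290:400]; im=cv2.resize(im,None,fx=5,fy=5,interpolation=cv2.INTER_CUBIC)
o,p,R=st()
for s in(-1,1):
  for k in (0,.013,.06):
    u=((proj('scene',p+R@np.array([0,s*.0425,-k]))[0]+.5-[290,150])*5).astype(int); cv2.circle(im,tuple(int(x) for x in u),4,(0,0,255),1)
cv2.imwrite('pics/z4.png',im)
```

```text
(no output)
```

View pics/z4.png

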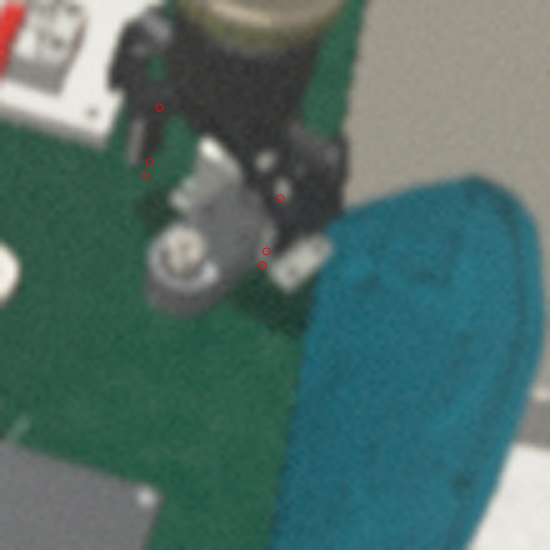

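```bash
python3 -m handwheel '[{"jaw":85,"delta_pos":[-0.001,-0.001,0.02],"turn":0},{"jaw":85,"delta_pos":[-0.001,-0.001,0.04],"turn":0},{"jaw":85,"delta_pos":[-0.001,-0.001,0.05],"turn":0},{"jaw":85,"delta_pos":[-0.001,-0.001,0.05],"turn":0},{"jaw":85,"delta_pos":[-0.001,-0.001,0.05],"turn":0},{"jaw":60,"delta_pos":[-0.001,-0.001,0.05],"turn":0},{"jaw":60,"delta_pos":[-0.001,-0.001,0.05],"turn":0},{"jaw":60,"delta_pos":[-0.001,-0.001,0.05],"turn":0}]'
python3 - <<'E'
from go import *
show(); rel(.4266,-.0390,.0,-30.9)
E
```

```text
clock: 2.87
position: [0.4266, -0.0394, 0.0011]
ee_rot: [0.87, 0.493, 0.001, 0.0]
ft_force: [-0.7, -0.9, 0.1]
grip_width: 0.705
2.8667 p [ 0.4266 -0.0394  0.0011] yaw -30.93 tilt [ 0.001  0.001 -1.   ] F [-0.7 -0.9  0.1] g 60.2 j [-0.52  0.21  0.54  2.21 -0.16  0.76 -0.41]
delta [0.0004, -0.0002, 0.0011] turn -0.0002 | yaw -30.93
```

Good. Close gently on the flanks.

```bash
python3 -m handwheel '[{"jaw":48,"delta_pos":[0,0,0],"turn":0},{"jaw":44,"delta_pos":[0,0,0],"turn":0},{"jaw":40,"delta_pos":[0,0,0],"turn":0},{"jaw":30,"delta_pos":[0,0,0],"turn":0},{"jaw":30,"delta_pos":[0,0,0],"turn":0},{"jaw":30,"delta_pos":[0,0,0],"turn":0},{"jaw":30,"delta_pos":[0,0,0],"turn":0},{"jaw":30,"delta_pos":[0,0,0],"turn":0}]' 40
python3 - <<'E'
from go import *
show(); d=.052; c,s=np.cos(1.031),np.sin(1.031); rel(.4266+d*c,-.0394+d*s,.002,-30.9)
E
```

```text
clock: 3.53
position: [0.426, -0.0394, 0.0006]
ee_rot: [0.87, 0.493, 0.0, -0.0]
ft_force: [-2.2, 1.2, 6.0]
grip_width: 0.464
3.5333 p [ 0.426  -0.0394  0.0006] yaw -30.92 tilt [-0.  0. -1.] F [-2.2  1.2  6. ] g 39.6 j [-0.52  0.21  0.54  2.21 -0.16  0.76 -0.41]
delta [0.0523, 0.0006, -0.0014] turn -0.0001 | yaw -30.92
```

```bash
python3 -m handwheel '[{"jaw":30,"delta_pos":[0.004,0,-0.001],"turn":0},{"jaw":30,"delta_pos":[0.010,0,-0.001],"turn":0},{"jaw":30,"delta_pos":[0.016,0,-0.001],"turn":0},{"jaw":30,"delta_pos":[0.022,0,-0.001],"turn":0},{"jaw":30,"delta_pos":[0.028,0,-0.001],"turn":0},{"jaw":30,"delta_pos":[0.034,0,-0.001],"turn":0},{"jaw":30,"delta_pos":[0.040,0,-0.001],"turn":0},{"jaw":30,"delta_pos":[0.046,0,-0.001],"turn":0},{"jaw":30,"delta_pos":[0.052,0,-0.001],"turn":0},{"jaw":30,"delta_pos":[0.056,0,-0.001],"turn":0}]'
python3 - <<'E'
from go import *
show(); 
snap('scene','s2.png'); overlay('scene','pics/s2.png','pics/o5.png',(220,165,365,275),5,ca=[BY[0]+.055*.514,BY[1]+.055*.858,1.031])
E
```

```text
clock: 4.37
position: [0.4552, 0.0093, 0.0013]
ee_rot: [0.87, 0.493, 0.0, -0.0]
ft_force: [0.0, 0.0, -2.5]
grip_width: 0.464
4.3667 p [0.4552 0.0093 0.0013] yaw -30.9 tilt [ 0.  0. -1.] F [ 0.   0.  -2.5] g 39.6 j [-0.58  0.26  0.5   2.14 -0.18  0.78 -0.5 ]
```

View pics/o5.png

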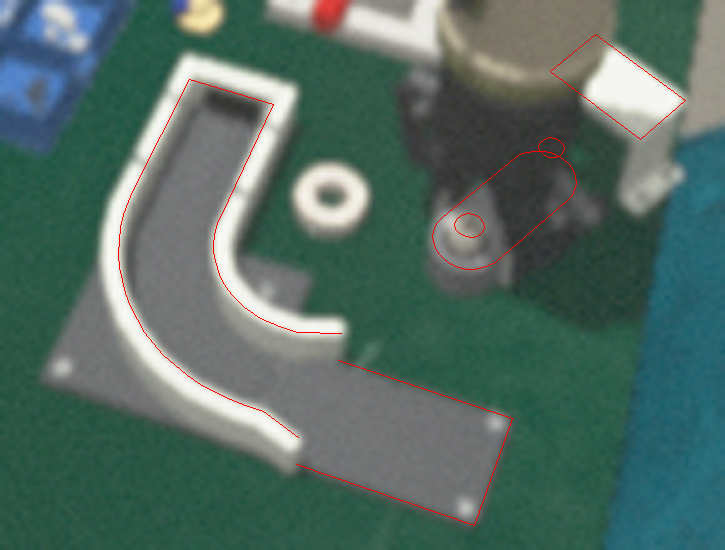

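Run:
```python
from go import *
p=T(TR,[-69.7,81.3,0])[0]; print(p.round(4)); rel(p[0],p[1],.08,-95.67)
```

```text
[0.4812 0.1407 0.    ]
delta [0.1256, -0.0451, -0.0786] turn 0.36 | yaw -30.87
```

```bash
python3 -m handwheel '[{"jaw":30,"delta_pos":[0,0,-0.02],"turn":0},{"jaw":30,"delta_pos":[0,0,-0.05],"turn":0},{"jaw":30,"delta_pos":[0.01,-0.004,-0.079],"turn":0.02},{"jaw":30,"delta_pos":[0.035,-0.013,-0.079],"turn":0.055},{"jaw":30,"delta_pos":[0.055,-0.02,-0.079],"turn":0.09},{"jaw":30,"delta_pos":[0.075,-0.027,-0.079],"turn":0.13},{"jaw":30,"delta_pos":[0.09,-0.034,-0.079],"turn":0.165},{"jaw":30,"delta_pos":[0.105,-0.039,-0.079],"turn":0.2},{"jaw":30,"delta_pos":[0.115,-0.042,-0.079],"turn":0.24},{"jaw":30,"delta_pos":[0.12,-0.045,-0.079],"turn":0.275}]'
python3 - <<'E'
from go import *
show(); rel(.4812,.1407,.08,-95.67)
E
```

```text
clock: 5.25
position: [0.478, 0.1361, 0.0803]
ee_rot: [0.997, 0.081, 0.0, -0.0]
ft_force: [-0.4, -0.4, -2.7]
grip_width: 0.461
5.25 p [0.478  0.1361 0.0803] yaw -80.71 tilt [ 0.  0. -1.] F [-0.4 -0.4 -2.7] g 39.4 j [-0.85  0.21  0.53  1.99 -0.13  0.97 -1.66]
delta [0.0039, -0.0041, 0.0003] turn 0.0831 | yaw -80.71
```

```bash
python3 -m handwheel '[{"jaw":30,"delta_pos":[0.002,-0.003,0],"turn":0.04},{"jaw":30,"delta_pos":[0.004,-0.004,0],"turn":0.083},{"jaw":30,"delta_pos":[0.004,-0.004,0.02],"turn":0.083},{"jaw":30,"delta_pos":[0.004,-0.004,0.04],"turn":0.083},{"jaw":30,"delta_pos":[0.004,-0.004,0.05],"turn":0.083},{"jaw":30,"delta_pos":[0.004,-0.004,0.05],"turn":0.083},{"jaw":30,"delta_pos":[0.004,-0.004,0.05],"turn":0.083}]'
python3 - <<'E'
from go import *
show(); rel(.4812,.1407,.008,-95.67)
snap('scene','s3.png'); overlay('scene','pics/s3.png','pics/o6.png',(220,165,365,275),5,ca=list(T(TR,[-85,81,0])[0][:2])+[-.099,28])
E
```

```text
clock: 5.83
position: [0.4809, 0.1388, 0.0303]
ee_rot: [0.999, -0.047, -0.0, 0.0]
ft_force: [0.9, -0.0, -1.4]
grip_width: 0.459
5.8333 p [0.4809 0.1388 0.0303] yaw -95.38 tilt [-0.001 -0.001 -1.   ] F [ 0.9 -0.  -1.4] g 39.2 j [-0.85  0.31  0.54  2.02 -0.21  0.87 -1.86]
delta [0.0001, -0.0019, 0.0223] turn 0.0016 | yaw -95.38
```

View pics/o6.png

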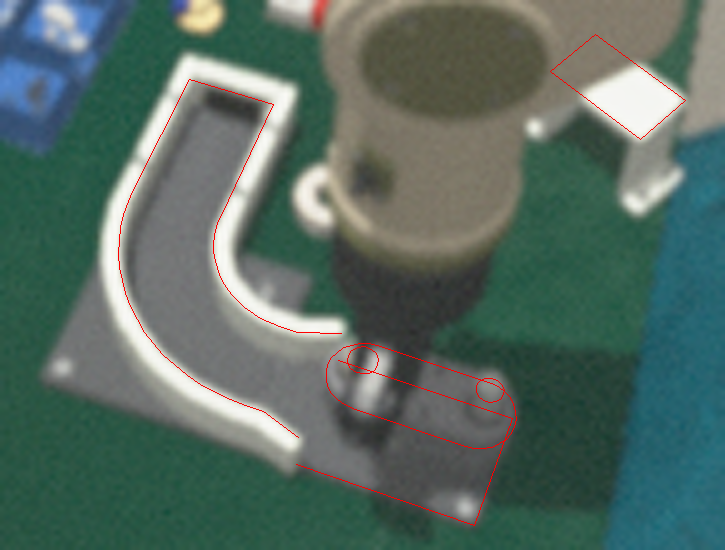

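```bash
python3 -m handwheel '[{"jaw":30,"delta_pos":[0,-0.002,0.008],"turn":0.002},{"jaw":30,"delta_pos":[0,-0.002,0.014],"turn":0.002},{"jaw":30,"delta_pos":[0,-0.002,0.018],"turn":0.002},{"jaw":30,"delta_pos":[0,-0.002,0.0205],"turn":0.002},{"jaw":30,"delta_pos":[0,-0.002,0.0225],"turn":0.002},{"jaw":30,"delta_pos":[0,-0.002,0.023],"turn":0.002},{"jaw":30,"delta_pos":[0,-0.002,0.023],"turn":0.002}]'
python3 - <<'E'
from go import *
show()
E
```

```text
clock: 6.47
position: [0.4812, 0.1411, 0.0072]
ee_rot: [0.999, -0.05, -0.0, 0.0]
ft_force: [-0.5, 0.4, -2.2]
grip_width: 0.463
6.4667 p [0.4812 0.1411 0.0072] yaw -95.73 tilt [-0. -0. -1.] F [-0.5  0.4 -2.2] g 39.5 j [-0.84  0.35  0.53  2.02 -0.24  0.82 -1.85]
```

```bash
python3 -m handwheel '[{"jaw":30,"delta_pos":[0,0,0.0005],"turn":0},{"jaw":30,"delta_pos":[0,0,0.001],"turn":0},{"jaw":30,"delta_pos":[0,0,0.001],"turn":0},{"jaw":42,"delta_pos":[0,0,0.001],"turn":0},{"jaw":50,"delta_pos":[0,0,0.001],"turn":0},{"jaw":60,"delta_pos":[0,0,0.001],"turn":0},{"jaw":70,"delta_pos":[0,0,0.001],"turn":0},{"jaw":80,"delta_pos":[0,0,0.001],"turn":0},{"jaw":80,"delta_pos":[0,0,0.001],"turn":0}]'
python3 -m handwheel '[{"jaw":80,"delta_pos":[0,0,-0.02],"turn":0},{"jaw":80,"delta_pos":[0,0,-0.05],"turn":0},{"jaw":80,"delta_pos":[0,0,-0.09],"turn":0},{"jaw":80,"delta_pos":[0,0,-0.12],"turn":0},{"jaw":80,"delta_pos":[-0.1,0,-0.15],"turn":-0.04},{"jaw":80,"delta_pos":[-0.1,0,-0.15],"turn":-0.08},{"jaw":80,"delta_pos":[-0.1,0,-0.15],"turn":-0.12},{"jaw":80,"delta_pos":[-0.1,0,-0.15],"turn":-0.16},{"jaw":60,"delta_pos":[-0.1,0,-0.15],"turn":-0.2},{"jaw":40,"delta_pos":[-0.1,0,-0.15],"turn":-0.24}]'
python3 - <<'E'
from go import *
show()
ca=list(T(TR,[-85,81,0])[0][:2])+[-.099,6]
snap('scene','s4.png'); overlay('scene','pics/s4.png','pics/o7.png',(220,165,365,275),5,ca=ca)
snap('top','t4.png'); overlay('top','pics/t4.png','pics/o8.png',(190,150,350,300),4,ca=ca)
E
```

```text
clock: 7.22
position: [0.4813, 0.1412, 0.0063]
ee_rot: [0.999, -0.05, 0.0, -0.0]
ft_force: [-0.1, -0.1, 1.0]
grip_width: 0.935
clock: 8.05
position: [0.3815, 0.1514, 0.1567]
ee_rot: [0.947, 0.323, 0.001, -0.001]
ft_force: [-1.2, 0.2, -0.6]
grip_width: 0.676
8.05 p [0.3815 0.1514 0.1567] yaw -52.37 tilt [ 0.001  0.001 -1.   ] F [-1.2  0.2 -0.6] g 57.7 j [-1.04 -0.13  0.52  2.11  0.07  1.15 -1.46]
```

View pics/o7.png

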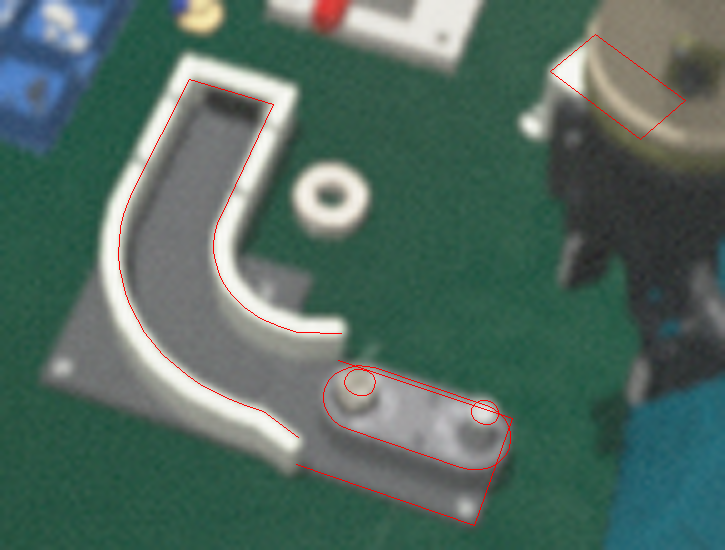

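View pics/o8.png

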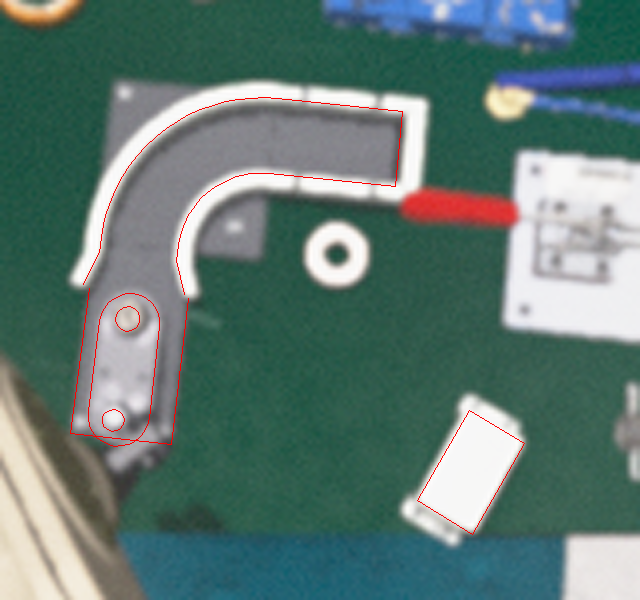

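Run:
```python
from go import *
p=T(TR,[-119,81,0])[0]; print(p.round(4)); rel(p[0],p[1],.12,-5.67)
```

```text
[0.4321 0.1453 0.    ]
delta [0.0364, 0.0354, 0.0364] turn -0.2607 | yaw -52.6
```

```bash
python3 -m handwheel '[{"jaw":40,"delta_pos":[0.018,0.018,0],"turn":-0.04},{"jaw":40,"delta_pos":[0.036,0.035,0],"turn":-0.08},{"jaw":40,"delta_pos":[0.036,0.035,0.02],"turn":-0.12},{"jaw":40,"delta_pos":[0.036,0.035,0.036],"turn":-0.16},{"jaw":40,"delta_pos":[0.036,0.035,0.036],"turn":-0.2},{"jaw":40,"delta_pos":[0.036,0.035,0.036],"turn":-0.24},{"jaw":40,"delta_pos":[0.036,0.035,0.036],"turn":-0.261},{"jaw":40,"delta_pos":[0.036,0.035,0.036],"turn":-0.261},{"jaw":40,"delta_pos":[0.036,0.035,0.036],"turn":-0.261}]'
python3 - <<'E'
from go import *
show();rel(.4321,.1453,.038,-5.67)
ca=list(T(TR,[-85,81,0])[0][:2])+[-.099,6]
snap('scene','s5.png'); overlay('scene','pics/s5.png','pics/o9.png',(220,165,365,275),5,ca=ca)
E
```

```text
clock: 8.9
position: [0.4316, 0.145, 0.1202]
ee_rot: [0.744, 0.668, -0.0, 0.0]
ft_force: [-0.4, 0.7, 0.4]
grip_width: 0.469
8.9 p [0.4316 0.145  0.1202] yaw -6.13 tilt [-0. -0. -1.] F [-0.4  0.7  0.4] g 40.0 j [-1.01  0.04  0.61  2.05 -0.03  1.05 -0.5 ]
delta [0.0003, 0.0004, 0.0822] turn -0.0025 | yaw -6.13
```

View pics/o9.png

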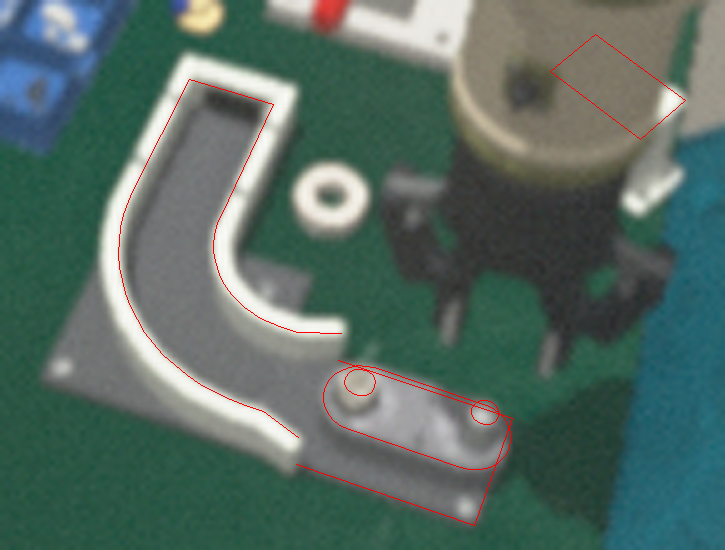

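```bash
python3 -m handwheel '[{"jaw":40,"delta_pos":[0,0,0.02],"turn":-0.002},{"jaw":40,"delta_pos":[0,0,0.04],"turn":-0.002},{"jaw":40,"delta_pos":[0,0,0.06],"turn":-0.002},{"jaw":40,"delta_pos":[0,0,0.075],"turn":-0.002},{"jaw":40,"delta_pos":[0,0,0.082],"turn":-0.002},{"jaw":34,"delta_pos":[0,0,0.082],"turn":-0.002},{"jaw":28,"delta_pos":[0,0,0.082],"turn":-0.002},{"jaw":22,"delta_pos":[0,0,0.082],"turn":-0.002},{"jaw":22,"delta_pos":[0,0,0.082],"turn":-0.002},{"jaw":22,"delta_pos":[0,0,0.082],"turn":-0.002}]' 20
cat > path.py <<'E'
from go import *
Rb=83.
def cl(s): # centreline, s=0 at bend start; track mm
    a=Rb*np.pi/2
    if s<0: return np.array([s,81.])
    if s<a: t=s/Rb; return np.array([Rb*np.sin(t),Rb*np.cos(t)]) + (0)
    return np.array([81.,-(s-a)])
def pose(s): # rear circle centre at s -> pin, heading deg in track
    from scipy.optimize import brentq
    A=cl(s); u=brentq(lambda e:np.linalg.norm(cl(e)-A)-60,s+50,s+75); h=cl(u)-A; h/=np.linalg.norm(h)
    return A-4*h,h
def rows(s0,ds,n,lead,z,s_off=0):
    """TCP = pin - lead*h"""
    o,p,R=st(); cur=np.degrees(np.arctan2(R[1,1],R[0,1]))
    for k in range(1,n+1):
        s=s0+ds*k; pin,h=pose(s); q=pin-lead*h; w=T(TR,[q[0],q[1],0])[0]; w[2]=z
        hw=np.degrees(np.arctan2(h[1],h[0])+TR[2]); d=R.T@(w-p); t=-((hw-cur+180)%360-180)/180
        print(round(s,1),d.round(4).tolist(),'turn',round(t,4),'yaw',round(hw,1),'pin',pin.round(1))
E
python3 - <<'E'
from path import *
show(); rows(-115,6,10,4,.038)
E
```

```text
clock: 9.78
position: [0.4321, 0.1454, 0.039]
ee_rot: [0.74, 0.673, 0.001, -0.0]
ft_force: [-0.0, -1.0, 0.5]
grip_width: 0.254
9.7833 p [0.4321 0.1454 0.039 ] yaw -5.44 tilt [ 0.001  0.001 -1.   ] F [-0.  -1.   0.5] g 21.7 j [-0.98  0.19  0.6   2.12 -0.14  0.86 -0.39]
-109 [-0.0002, 0.002, 0.001] turn 0.0013 yaw -5.7 pin [-113.   81.]
-103 [-0.0002, 0.008, 0.0011] turn 0.0013 yaw -5.7 pin [-107.   81.]
-97 [-0.0002, 0.014, 0.0011] turn 0.0013 yaw -5.7 pin [-101.   81.]
-91 [-0.0002, 0.02, 0.0011] turn 0.0013 yaw -5.7 pin [-95.  81.]
-85 [-0.0003, 0.026, 0.0011] turn 0.0013 yaw -5.7 pin [-89.  81.]
-79 [-0.0003, 0.032, 0.0011] turn 0.0013 yaw -5.7 pin [-83.  81.]
-73 [-0.0003, 0.038, 0.0011] turn 0.0013 yaw -5.7 pin [-77.  81.]
-67 [-0.0003, 0.044, 0.0011] turn 0.0013 yaw -5.7 pin [-71.  81.]
-61 [-0.0004, 0.05, 0.0011] turn 0.0013 yaw -5.7 pin [-65.  81.]
-55 [-0.0006, 0.056, 0.0011] turn -0.0086 yaw -3.9 pin [-59.   80.9]
```

```bash
python3 -m handwheel '[{"jaw":22,"delta_pos":[0,0.002,0.001],"turn":0.001},{"jaw":22,"delta_pos":[0,0.008,0.001],"turn":0.001},{"jaw":22,"delta_pos":[0,0.014,0.001],"turn":0.001},{"jaw":22,"delta_pos":[0,0.02,0.001],"turn":0.001},{"jaw":22,"delta_pos":[0,0.026,0.001],"turn":0.001},{"jaw":22,"delta_pos":[0,0.032,0.001],"turn":0.001},{"jaw":22,"delta_pos":[0,0.038,0.001],"turn":0.001},{"jaw":22,"delta_pos":[0,0.044,0.001],"turn":0.001},{"jaw":22,"delta_pos":[0,0.050,0.001],"turn":0.001}]'
python3 - <<'E'
from path import *
show(); 
pin,h=pose(-61); c=pin+34*h
ca=list(T(TR,[c[0],c[1],0])[0][:2])+[-.099,6]
snap('scene','s6.png'); overlay('scene','pics/s6.png','pics/o10.png',(220,165,365,275),5,ca=ca)
rows(-61,6,10,4,.038)
E
```

```text
clock: 10.53
position: [0.4819, 0.1403, 0.0372]
ee_rot: [0.741, 0.672, -0.0, -0.0]
ft_force: [-2.9, 0.2, 1.1]
grip_width: 0.254
10.5333 p [0.4819 0.1403 0.0372] yaw -5.6 tilt [-0. -0. -1.] F [-2.9  0.2  1.1] g 21.7 j [-0.9   0.31  0.6   2.01 -0.22  0.89 -0.28]
-55 [-0.0002, 0.0047, -0.0005] turn -0.0095 yaw -3.9 pin [-59.   80.9]
-49 [-0.0001, 0.0107, -0.0005] turn -0.0064 yaw -4.5 pin [-53.   80.9]
-43 [0.0, 0.0167, -0.0005] turn -0.001 yaw -5.4 pin [-47.  81.]
-37 [0.0002, 0.0227, -0.0005] turn 0.0069 yaw -6.9 pin [-41.   81.1]
-31 [0.0004, 0.0287, -0.0005] turn 0.0173 yaw -8.7 pin [-35.   81.2]
-25 [0.0008, 0.0347, -0.0005] turn 0.0302 yaw -11.0 pin [-29.   81.4]
-19 [0.0011, 0.0408, -0.0005] turn 0.0455 yaw -13.8 pin [-23.   81.6]
-13 [0.0016, 0.0468, -0.0005] turn 0.0633 yaw -17.0 pin [-16.9  81.8]
-7 [0.0021, 0.053, -0.0005] turn 0.0834 yaw -20.6 pin [-10.9  82. ]
-1 [0.0026, 0.0591, -0.0005] turn 0.1057 yaw -24.6 pin [-4.8 82.3]
```

View pics/o10.png

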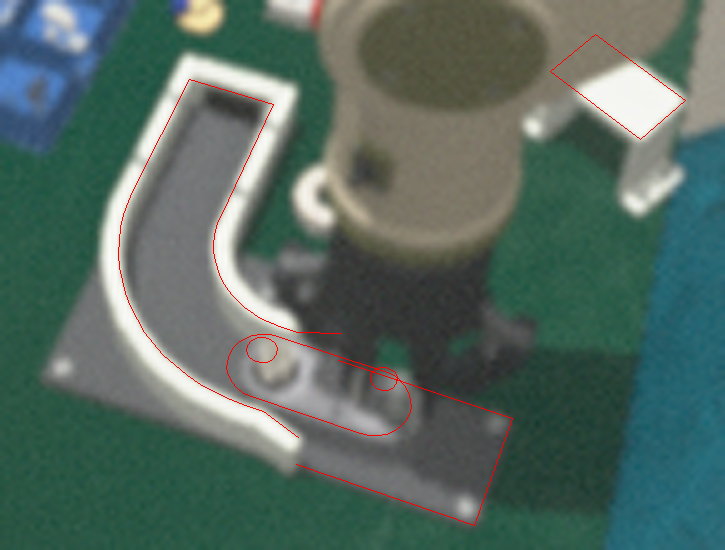

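Run:
```python
from path import *
im=cv2.imread('pics/s6.png')[215:265,255:320]; cv2.imwrite('pics/z6.png',cv2.resize(im,None,fx=12,fy=12,interpolation=cv2.INTER_CUBIC))
```

```text
(no output)
```

View pics/z6.png

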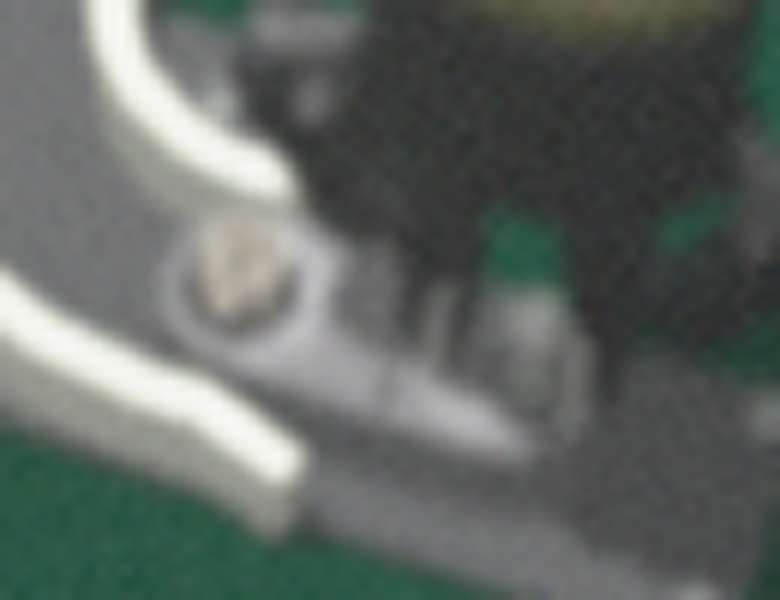

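Run:
```python
from path import *
def tinv(w): 
    d=np.array(w[:2])-TR[:2]; c,s=np.cos(TR[2]),np.sin(TR[2]); return np.array([c*d[0]+s*d[1],-s*d[0]+c*d[1]])*1000
for uv in ((274.8,234.5),(275,235.5),(291.5,241)):
    print(tinv(back('scene',[uv],.049)[0]).round(1))
print(tinv(st()[1]))
```

```text
[-6.  78.3]
[-7.6 80.9]
[-52.9  81. ]
[-67.67823926  80.94999411]
```

Run:
```python
from path import *
rows(-67.7,6,10,-4,.038)
```

```text
-61.7 [0.0, 0.006, -0.0005] turn 0.0003 yaw -5.7 pin [-65.7  81. ]
-55.7 [0.0, 0.012, -0.0005] turn -0.0097 yaw -3.9 pin [-59.7  80.9]
-49.7 [0.0, 0.018, -0.0005] turn -0.0069 yaw -4.4 pin [-53.7  80.9]
-43.7 [0.0, 0.024, -0.0005] turn -0.0017 yaw -5.3 pin [-47.7  81. ]
-37.7 [0.0, 0.03, -0.0005] turn 0.0059 yaw -6.7 pin [-41.7  81.1]
-31.7 [0.0, 0.036, -0.0005] turn 0.016 yaw -8.5 pin [-35.7  81.2]
-25.7 [0.0, 0.042, -0.0005] turn 0.0285 yaw -10.8 pin [-29.7  81.4]
-19.7 [0.0, 0.048, -0.0005] turn 0.0436 yaw -13.5 pin [-23.7  81.5]
-13.7 [-0.0, 0.054, -0.0005] turn 0.0611 yaw -16.6 pin [-17.6  81.8]
-7.7 [-0.0, 0.06, -0.0005] turn 0.081 yaw -20.2 pin [-11.6  82. ]
```

```bash
python3 -m handwheel '[{"jaw":22,"delta_pos":[0,0.006,-0.001],"turn":0},{"jaw":22,"delta_pos":[0,0.012,-0.001],"turn":0},{"jaw":22,"delta_pos":[0,0.018,-0.001],"turn":0},{"jaw":22,"delta_pos":[0,0.024,-0.001],"turn":0},{"jaw":22,"delta_pos":[0,0.03,-0.001],"turn":0.006},{"jaw":22,"delta_pos":[0,0.036,-0.001],"turn":0.016},{"jaw":22,"delta_pos":[0,0.042,-0.001],"turn":0.028},{"jaw":22,"delta_pos":[0,0.048,-0.001],"turn":0.044}]'
python3 - <<'E'
from path import *
show(); 
pin,h=pose(-19.7); c=pin+34*h
ca=list(T(TR,[c[0],c[1],0])[0][:2])+[np.arctan2(h[1],h[0])-.099,6]
snap('scene','s7.png'); overlay('scene','pics/s7.png','pics/o11.png',(220,165,365,275),5,ca=ca)
rows(-19.7,6,10,-4,.038)
E
```

```text
clock: 11.25
position: [0.5296, 0.1356, 0.0383]
ee_rot: [0.786, 0.618, -0.0, -0.0]
ft_force: [-4.0, 0.5, 1.8]
grip_width: 0.255
11.25 p [0.5296 0.1356 0.0383] yaw -13.72 tilt [-0.  0. -1.] F [-4.   0.5  1.8] g 21.8 j [-0.85  0.41  0.61  1.9  -0.29  0.93 -0.34]
-13.7 [0.0008, 0.0062, 0.0005] turn 0.0147 yaw -16.6 pin [-17.6  81.8]
-7.7 [0.0017, 0.0121, 0.0005] turn 0.0346 yaw -20.2 pin [-11.6  82. ]
-1.7 [0.0026, 0.0181, 0.0005] turn 0.0566 yaw -24.2 pin [-5.5 82.3]
4.3 [0.0053, 0.0237, 0.0005] turn 0.0881 yaw -29.8 pin [ 0.6 84.5]
10.3 [0.0056, 0.0297, 0.0005] turn 0.1111 yaw -34.0 pin [ 6.8 84.3]
16.3 [0.0055, 0.0357, 0.0005] turn 0.1342 yaw -38.1 pin [12.8 83.6]
22.3 [0.005, 0.0417, 0.0005] turn 0.1572 yaw -42.3 pin [18.8 82.4]
28.3 [0.0041, 0.0476, 0.0005] turn 0.1802 yaw -46.4 pin [24.7 80.8]
34.3 [0.0027, 0.0535, 0.0005] turn 0.2032 yaw -50.5 pin [30.5 78.8]
40.3 [0.0009, 0.0592, 0.0005] turn 0.2262 yaw -54.7 pin [36.1 76.4]
```

View pics/o11.png

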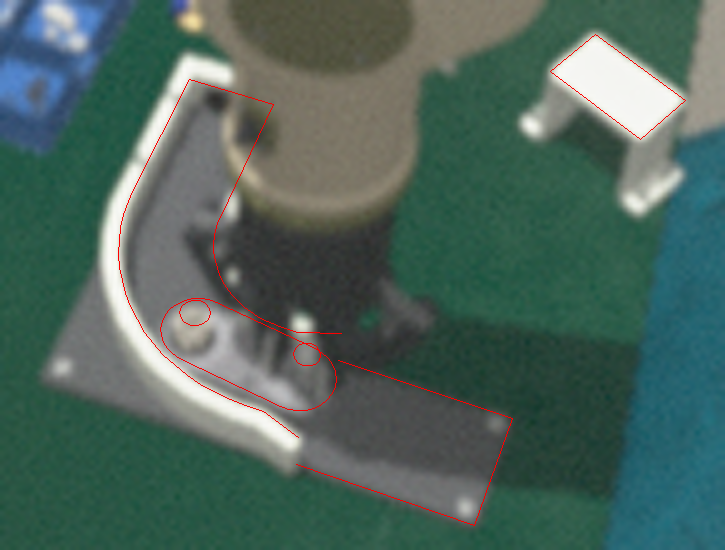

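```bash
python3 -m handwheel '[{"jaw":22,"delta_pos":[0.001,0.006,0],"turn":0.015},{"jaw":22,"delta_pos":[0.002,0.012,0],"turn":0.035},{"jaw":22,"delta_pos":[0.003,0.018,0],"turn":0.058},{"jaw":22,"delta_pos":[0.0045,0.024,0],"turn":0.085},{"jaw":22,"delta_pos":[0.005,0.03,0],"turn":0.111},{"jaw":22,"delta_pos":[0.005,0.036,0],"turn":0.134},{"jaw":22,"delta_pos":[0.005,0.042,0],"turn":0.157}]'
python3 - <<'E'
from path import *
show(); 
pin,h=pose(22.3); c=pin+34*h
ca=list(T(TR,[c[0],c[1],0])[0][:2])+[np.arctan2(h[1],h[0])-.099,6]
snap('scene','s8.png'); overlay('scene','pics/s8.png','pics/o12.png',(220,165,365,275),5,ca=ca)
rows(22.3,6,10,-4,.038)
E
```

```text
clock: 11.88
position: [0.5713, 0.1312, 0.0382]
ee_rot: [0.913, 0.407, -0.0, -0.0]
ft_force: [-2.1, 2.1, 0.5]
grip_width: 0.257
11.8833 p [0.5713 0.1312 0.0382] yaw -41.97 tilt [-0.  0. -1.] F [-2.1  2.1  0.5] g 22.0 j [-0.86  0.52  0.7   1.79 -0.4   0.98 -0.73]
28.3 [0.0016, 0.0059, 0.0004] turn 0.0229 yaw -46.4 pin [24.7 80.8]
34.3 [0.0032, 0.0117, 0.0004] turn 0.0459 yaw -50.5 pin [30.5 78.8]
40.3 [0.0043, 0.0176, 0.0004] turn 0.0689 yaw -54.7 pin [36.1 76.4]
46.3 [0.005, 0.0236, 0.0004] turn 0.0919 yaw -58.8 pin [41.5 73.6]
52.3 [0.0053, 0.0295, 0.0004] turn 0.1149 yaw -63.0 pin [46.7 70.4]
58.3 [0.0051, 0.0355, 0.0004] turn 0.1379 yaw -67.1 pin [51.7 66.9]
64.3 [0.0045, 0.0415, 0.0004] turn 0.1609 yaw -71.2 pin [56.4 63. ]
70.3 [0.0035, 0.0474, 0.0004] turn 0.1951 yaw -77.4 pin [60.9 58.8]
76.3 [0.002, 0.0532, 0.0004] turn 0.2162 yaw -81.2 pin [65.  54.2]
82.3 [0.0002, 0.0589, 0.0004] turn 0.235 yaw -84.6 pin [68.7 49.4]
```

View pics/o12.png

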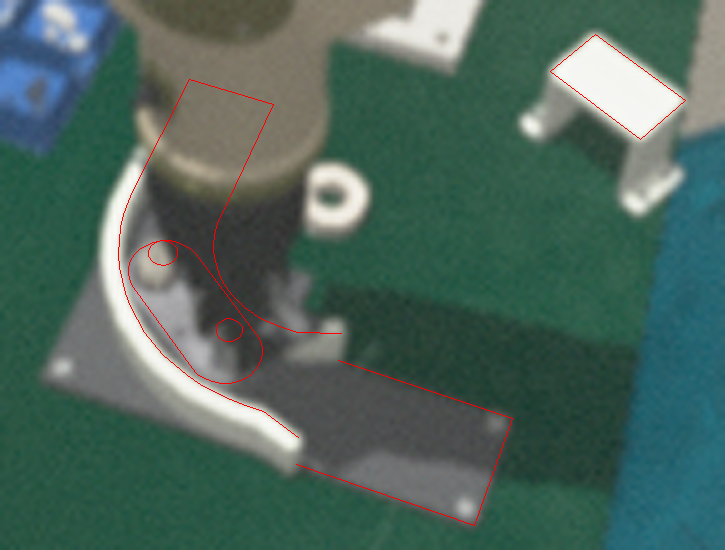

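```bash
python3 -m handwheel '[{"jaw":22,"delta_pos":[0.0016,0.006,0],"turn":0.023},{"jaw":22,"delta_pos":[0.003,0.012,0],"turn":0.046},{"jaw":22,"delta_pos":[0.004,0.018,0],"turn":0.069},{"jaw":22,"delta_pos":[0.005,0.024,0],"turn":0.092},{"jaw":22,"delta_pos":[0.005,0.03,0],"turn":0.115},{"jaw":22,"delta_pos":[0.005,0.036,0],"turn":0.138},{"jaw":22,"delta_pos":[0.0045,0.0415,0],"turn":0.163},{"jaw":22,"delta_pos":[0.0035,0.0475,0],"turn":0.19}]'
python3 - <<'E'
from path import *
show(); 
pin,h=pose(70.3); c=pin+34*h
ca=list(T(TR,[c[0],c[1],0])[0][:2])+[np.arctan2(h[1],h[0])-.099,6]
snap('scene','s9.png'); overlay('scene','pics/s9.png','pics/o13.png',(220,165,365,275),5,ca=ca)
rows(70.3,6,12,-4,.038)
E
```

```text
clock: 12.6
position: [0.6091, 0.1025, 0.0383]
ee_rot: [0.993, 0.121, 0.0, -0.0]
ft_force: [-0.9, 2.2, -0.3]
grip_width: 0.262
12.6 p [0.6091 0.1025 0.0383] yaw -76.05 tilt [ 0.     0.001 -1.   ] F [-0.9  2.2 -0.3] g 22.4 j [-0.85  0.63  0.82  1.71 -0.52  1.03 -1.18]
76.3 [0.0023, 0.0054, 0.0004] turn 0.0262 yaw -81.2 pin [65.  54.2]
82.3 [0.0039, 0.0111, 0.0004] turn 0.045 yaw -84.6 pin [68.7 49.4]
88.3 [0.0052, 0.017, 0.0004] turn 0.0617 yaw -87.6 pin [72.  44.3]
94.3 [0.006, 0.0229, 0.0004] turn 0.0762 yaw -90.2 pin [74.9 38.9]
100.3 [0.0064, 0.0289, 0.0004] turn 0.0886 yaw -92.4 pin [77.4 33.4]
106.3 [0.0063, 0.0349, 0.0004] turn 0.0988 yaw -94.3 pin [79.4 27.7]
112.3 [0.0058, 0.0409, 0.0004] turn 0.1068 yaw -95.7 pin [81.  21.9]
118.3 [0.0049, 0.0468, 0.0004] turn 0.1126 yaw -96.7 pin [82.2 16. ]
124.3 [0.0036, 0.0527, 0.0004] turn 0.116 yaw -97.4 pin [82.9 10.1]
130.3 [0.0018, 0.0584, 0.0004] turn 0.1172 yaw -97.6 pin [83.1  4.1]
136.3 [-0.0021, 0.0634, 0.0004] turn 0.1066 yaw -95.7 pin [81.  -1.9]
142.3 [-0.004, 0.0691, 0.0004] turn 0.1066 yaw -95.7 pin [81.  -7.9]
```

View pics/o13.png

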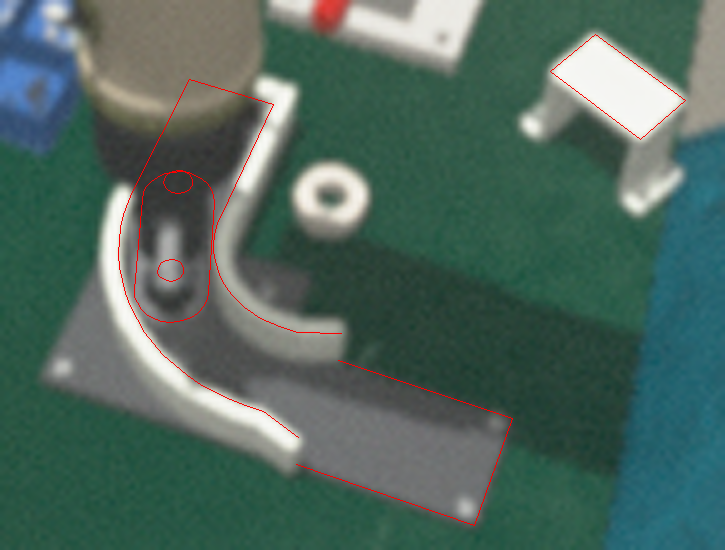

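```bash
python3 -m handwheel '[{"jaw":22,"delta_pos":[0.002,0.0055,0],"turn":0.025},{"jaw":22,"delta_pos":[0.004,0.011,0],"turn":0.045},{"jaw":22,"delta_pos":[0.005,0.017,0],"turn":0.062},{"jaw":22,"delta_pos":[0.006,0.023,0],"turn":0.076},{"jaw":22,"delta_pos":[0.006,0.029,0],"turn":0.088},{"jaw":22,"delta_pos":[0.006,0.035,0],"turn":0.098},{"jaw":22,"delta_pos":[0.0055,0.041,0],"turn":0.106},{"jaw":22,"delta_pos":[0.004,0.047,0],"turn":0.108},{"jaw":22,"delta_pos":[0.0025,0.0525,0],"turn":0.108}]'
python3 - <<'E'
from path import *
show(); 
pin,h=pose(124.3); c=pin+34*h
ca=list(T(TR,[c[0],c[1],0])[0][:2])+[np.arctan2(h[1],h[0])-.099,6]
snap('top','t10.png'); overlay('top','pics/t10.png','pics/o14b.png',(190,150,350,300),4,ca=ca)
snap('scene','s10.png'); overlay('scene','pics/s10.png','pics/o14.png',(220,165,365,275),5,ca=ca)
p=T(TR,[81,-5,0])[0]; rel(p[0],p[1],.038,-95.67)
E
```

```text
clock: 13.4
position: [0.624, 0.0507, 0.0383]
ee_rot: [0.999, -0.047, 0.0, 0.0]
ft_force: [-0.3, 0.9, 0.4]
grip_width: 0.26
13.4 p [0.624  0.0507 0.0383] yaw -95.39 tilt [ 0. -0. -1.] F [-0.3  0.9  0.4] g 22.2 j [-0.8   0.68  0.89  1.69 -0.59  1.06 -1.39]
delta [-0.0004, 0.0097, 0.0004] turn 0.0011 | yaw -95.48
```

View pics/o14.png

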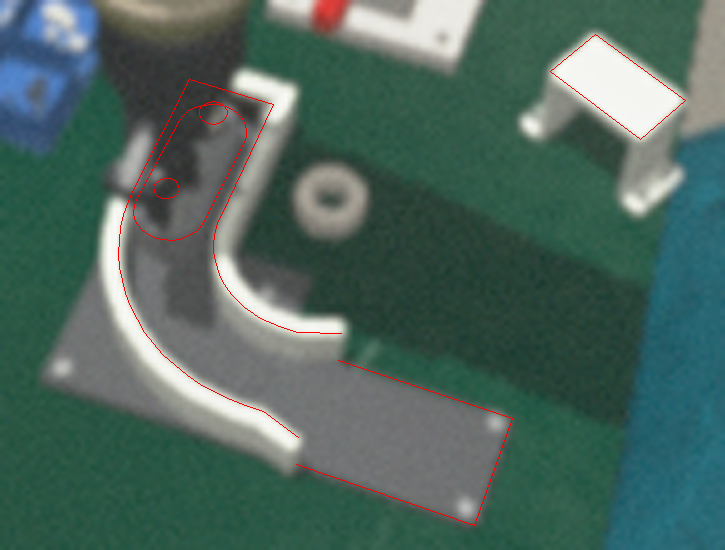

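```bash
python3 -m handwheel '[{"jaw":22,"delta_pos":[0,0.003,0],"turn":0.001},{"jaw":22,"delta_pos":[0,0.006,0],"turn":0.001},{"jaw":22,"delta_pos":[0,0.008,0],"turn":0.001},{"jaw":22,"delta_pos":[0,0.009,0],"turn":0.001},{"jaw":22,"delta_pos":[0,0.009,0],"turn":0.001}]'
python3 -m handwheel '[{"jaw":22,"delta_pos":[0,0.0005,0],"turn":0},{"jaw":22,"delta_pos":[0,0.001,0],"turn":0},{"jaw":22,"delta_pos":[0,0.001,0],"turn":0}]'
```

```text
clock: 13.92
position: [0.6231, 0.0421, 0.0383]
ee_rot: [0.999, -0.049, -0.0, 0.0]
ft_force: [0.1, 0.1, -0.8]
grip_width: 0.254
clock: 14.17
position: [0.6231, 0.0416, 0.0383]
ee_rot: [0.999, -0.049, -0.0, -0.0]
ft_force: [0.2, 1.3, 0.3]
grip_width: 0.255
```

```bash
python3 -m handwheel '[{"jaw":22,"delta_pos":[0,0.0005,0],"turn":0},{"jaw":22,"delta_pos":[0,0.001,0],"turn":0},{"jaw":22,"delta_pos":[0,0.001,0],"turn":0}]'
python3 -m handwheel '[{"jaw":22,"delta_pos":[0,0.0005,0],"turn":0},{"jaw":22,"delta_pos":[0,0.001,0],"turn":0},{"jaw":22,"delta_pos":[0,0.001,0],"turn":0}]'
```

```text
clock: 14.42
position: [0.6231, 0.0412, 0.0383]
ee_rot: [0.999, -0.048, 0.0, -0.0]
ft_force: [0.1, 4.5, 0.8]
grip_width: 0.258
clock: 14.67
position: [0.6231, 0.0411, 0.0384]
ee_rot: [0.999, -0.048, 0.0, -0.001]
ft_force: [0.4, 7.5, 1.1]
grip_width: 0.257
```

```bash
python3 -m handwheel '[{"jaw":22,"delta_pos":[0,-0.003,0],"turn":0},{"jaw":24,"delta_pos":[0,-0.006,0],"turn":0},{"jaw":30,"delta_pos":[0,-0.006,0],"turn":0},{"jaw":34,"delta_pos":[0,-0.006,0],"turn":0},{"jaw":34,"delta_pos":[0,-0.006,-0.005],"turn":0},{"jaw":34,"delta_pos":[0,-0.006,-0.02],"turn":0},{"jaw":34,"delta_pos":[0,-0.006,-0.05],"turn":0},{"jaw":34,"delta_pos":[0,-0.006,-0.09],"turn":0},{"jaw":34,"delta_pos":[0,-0.006,-0.12],"turn":0}]'
python3 -m handwheel '[{"jaw":34,"delta_pos":[-0.04,-0.03,-0.02],"turn":0},{"jaw":34,"delta_pos":[-0.08,-0.06,-0.04],"turn":0},{"jaw":34,"delta_pos":[-0.12,-0.09,-0.04],"turn":0},{"jaw":34,"delta_pos":[-0.14,-0.12,-0.04],"turn":0},{"jaw":34,"delta_pos":[-0.15,-0.15,-0.04],"turn":0},{"jaw":34,"delta_pos":[-0.15,-0.18,-0.04],"turn":0},{"jaw":34,"delta_pos":[-0.15,-0.18,-0.04],"turn":0},{"jaw":34,"delta_pos":[-0.15,-0.18,-0.04],"turn":0}]'
python3 - <<'E'
from path import *
show()
ca=list(T(TR,[81,-35,0])[0][:2])+[-np.pi/2-.099,6]
snap('top','t11.png'); overlay('top','pics/t11.png','pics/o15b.png',(190,150,350,300),4,ca=ca)
snap('scene','s11.png'); overlay('scene','pics/s11.png','pics/o15.png',(220,165,365,275),5,ca=ca)
E
```

```text
clock: 15.42
position: [0.6238, 0.0444, 0.1622]
ee_rot: [0.999, -0.049, 0.001, 0.0]
ft_force: [-0.1, -0.0, 1.3]
grip_width: 0.401
clock: 16.08
position: [0.491, 0.242, 0.1992]
ee_rot: [0.999, -0.046, 0.0, -0.0]
ft_force: [-0.1, -0.5, 0.4]
grip_width: 0.398
16.0833 p [0.491  0.242  0.1992] yaw -95.31 tilt [ 0.001  0.001 -1.   ] F [-0.1 -0.5  0.4] g 34.0 j [-1.47  0.3   1.11  1.76 -0.28  1.26 -1.95]
```

View pics/o15.png

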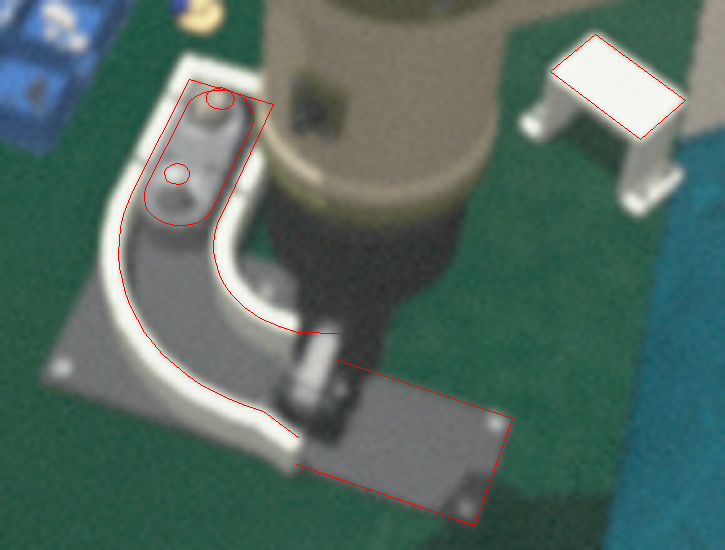

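View pics/o15b.png

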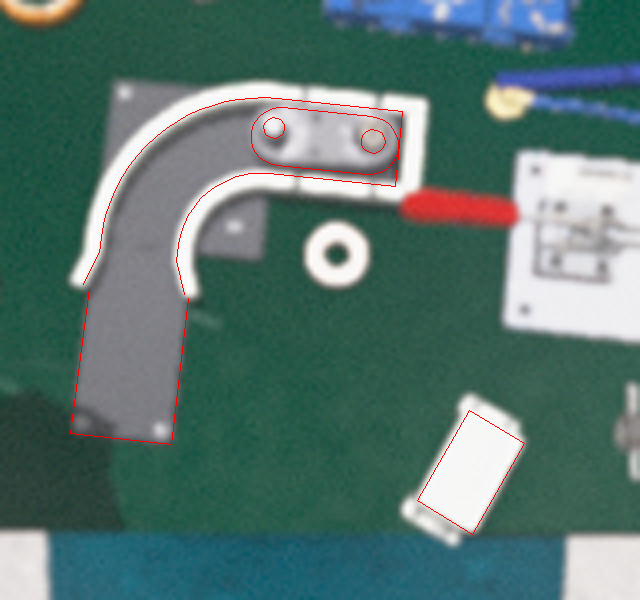

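View pics/s11.png

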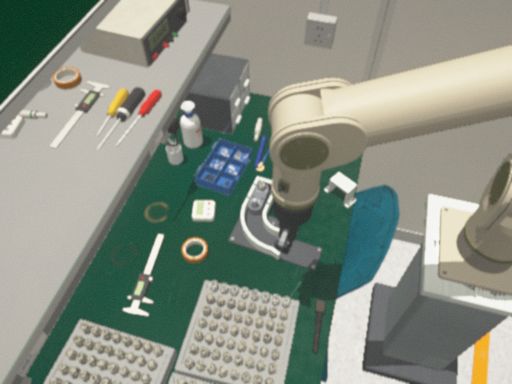

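```bash
python3 -m handwheel '[{"jaw":34,"delta_pos":[0,0,0],"turn":0},{"jaw":34,"delta_pos":[0,0,0],"turn":0},{"jaw":34,"delta_pos":[0,0,0],"turn":0}]'; python3 -c "
from workcell import hand_in
print(hand_in())"
```

```text
clock: 16.43
position: [0.4922, 0.2379, 0.1985]
ee_rot: [0.999, -0.05, 0.0, -0.0]
ft_force: [-0.8, -0.4, -0.6]
grip_width: 0.398
the job is handed in; nothing more can be done
None
```

The carrier is in the far leg of the track with its front against the rubber bumper. It is released, and the job was handed in at about 16.4 s of the 62 s allowed. `hand_in` reports no verdict, so these are my own readings.

**What I did**
- **Bay to track:** I gripped the carrier by its flanks and drew it about 56 mm out of the bay. I set it on the apron, sensor end towards the bend, with its centre at about x = -85 mm in the track frame, and let go.
- **Along the track:** I put the fingers loosely around the pin, without clamping it, and pushed the carrier round the bend to the stop.
- **Release:** I backed off the pin, opened the fingers, lifted clear and moved away.

**What the last checks showed**
- **Forces:** The wrist readings at the end of each push were about 4 N or less along the track. Against the bumper the reading rose to 7.5 N while the tool stopped advancing, which I took as contact.
- **Final position:** The carrier drawn at its expected resting place matched the top picture to about a pixel, roughly 3 mm. The scene picture was consistent with this.
- **Surroundings:** The tool was clear of everything. The other things I could see lay where they started, though the arm hid part of the scene view.

**One thing that disagreed:** During the first push the carrier was about 8 mm behind where I predicted. I had the sign of the finger-to-pin offset wrong. I corrected it from the picture before the bend, and the later pictures agreed.

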